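Release a push-fit air tube with a collet fork

ROBOT

A 7-joint arm with a two-finger parallel gripper is mounted at the origin on the work surface. World frame = base frame: x ahead of the robot, y to its left, z up, the work surface at z = 0. Lengths are in m, angles in degrees, forces in N, time in s.
With the tool pointing down it reaches from about 0.4 to 0.925 m from the base axis. Payload 4.1 kg.
Tool frame: the origin (TCP) lies at the centre of the arm's flange, where the gripper is bolted on; the fingertips stand 173 mm ahead of it and the grasp point (between the pads) lies 155 mm ahead of it (manip.grasp_offset is the z of the grasp point in the tool frame, in m); z points along the fingers, y is the direction in which the jaws open and shut (so a half turn about z gives the same grasp; the last joint's range is limited). The gripper opens to 85 mm and grips with 20 to 120 N. Pads are 22 mm wide; open, the fingers measure 114 mm over their backs; the gripper's body (76 mm by 85 mm) begins 54 mm behind the grasp point. The pads swing forward as they close: fully open they stand 13 mm farther back than shut.
Start: joints at [-75.63, 22.827, 2.584, 88.041, -1.071, 69.15, -2.905], TCP at [0.223, 0.611, 0.405] pointing down, gripper open.
Joint ranges: [-161.44, 161.44], [-28.35, 127.94], [-78.24, 83.42], [0, 140.83], [-78.03, 258.03], [13.02, 114.36], [-168.23, 168.23]. Speed limits (degrees/s): [147.25, 147.25, 180, 180, 180, 180, 180].

INTERFACE

Orientations are given as a 3x3 rotation matrix whose columns are the frame's x, y, z axes.
In Python, from workcell import sensors, eyes, manip gives the robot as it stands. The module is installed in compiled form; this text tells all that it offers.
- The arm moves only by the tool arm_command, never from a script. Its argument "series" is a list of rows, each a list of 4 numbers: the shift along the world's x, y, z in mm, then the turn about the world's z in degrees. In form: [[x, y, z, roll], ...]. A call has 1 to 5 rows; each row shifts and turns the pose as measured when the row begins; what a row does not reach is not made up. A row lasts 1/10 s, in which the tool goes at most 50 mm and 8.59 degrees, less where a joint would pass 70% of its speed; a pose out of reach is approached as far as the arm can. A call with a gripper value outside its range is refused whole. "grip" is the opening, from 0 (shut) to 1 (fully open), set as the call begins (left out, the last holds). The fingers move at their own pace and stop on an object; the grip force is fixed at half the most. Time passes only in rows, so rows that do not move let the fingers close. It gives the time, the measured TCP pose, the force and the opening at its end, in the units of the state.
- sensors.sense(): the state, without advancing time (a new reading comes with each control period).
- eyes.get_image(name): name is "scene" or "top"; returns a dict with "pixels" (420x560x3 uint8, red, green, blue), "range_z" (420x560 float32, m along the optical axis (not along the pixel's ray), 0 where there is no reading), "vfov" (degrees; the focal length in pixels is half the picture's height over the tangent of half this angle, whatever the lens; pixels are square), "cx", "cy" (the principal point, pixels), "position" and "attitude" of the camera in the world. Camera axes: x right, y up, looking along -z (the intrinsics and any distortion apply to the point x, -y, -z); pixel columns grow to the right and rows downward; lengths in m; the calibration is good to about 2 mm. A picture is of the moment at which its call begins.
- manip.close_job(): hands the job in, once; it reports no verdict.
The state is a dict: "t": time; "joint_pos": joint angles; "dq": joint speeds; "tau": joint torques, N m; "ee_pos": TCP position; "tool_rot": TCP orientation; "force": force on the tool from outside, world axes, zero at the start; "torque": the same for the moment, N m; "finger_gap": finger opening in m.
Only numpy, scipy, OpenCV 4.12 (cv2) and the standard library are available. Lean on these libraries where they do the work, as an engineer would, in place of code of your own. Each camera call takes 0.05 s, during which the arm holds its last target.

TASK

Free the stuck tube from the air manifold: slide the release fork fully home into the guide over the port until its tips bear on the stop bar, so that it holds the collet ring down, then pull the tube straight up and out and stand it in the empty middle socket of the wooden tube stand. Leave the fork in its guide, holding the ring down. Be gentle: do not ram the fork, do not yank on a tube that is still gripped, and leave everything else on the bench where it is.

Things in the scene. Friction and masses are not known exactly. Their poses are not given: they have to be found in the camera images.
- manifold: Aluminium air manifold block bolted to the bench, 100 (x) x 60 (y) x 55 mm high, one port facing up. Origin: centre of its underside, on the port's axis; z up; +x is the way the fork slides in. Bore 14 mm, 40 mm deep. A dark steel guide stands on it around the ring: open at -x and, between its lips, above. Gauge at +x and brass plugs at the sides are decoration.
- guide_mouth (a point): Middle of the guide's open mouth, manifold x = -44 mm, level with the underside of the lips (74.5 mm above the bench). Axes as the manifold's. Two side cheeks 47 mm apart inside, flared at the mouth to 58 mm over the first 14 mm. A lip on each cheek (top 79.5 mm above the bench, mouth bent up a little) overhangs it; 30 mm free between the lips.
- end_stop: Dark bracket closing the guide's far end. Origin: manifold x = +47, 55 mm above the bench. It carries a brass screw with a steel cross-bar (42 mm wide, 8 mm tall, 6 mm thick) inside the guide, level with the fork's tips. Bar and screw do not yield. The bar's near face lies 8 to 26 mm before the origin, set differently each time and not measured: the tips must feel for it.
- ring_top (a point): Centre of the top of the black collet ring in the guide, 67 mm above the bench when up; moves down with it. Ring 34 mm across, 4 mm thick, 15 mm hole for the tube.
- collet (a joint): How far the collet ring is pressed down, in m: 0 up (the start), 0.007 bottomed. Its spring pushes up with about 3 N when up, 5 N at 4.5 mm. Hidden teeth hold the tube's waist until the ring is some 3.5 mm down and close again when it rises. The fork's flat underside holds it about 4.5 mm down.
- fork: Loose aluminium release fork, 120 g, 127 x 44 x 12 mm, lying flat. Origin: underside, below its grip tab; z up, tines to +x. Two tines 14 mm wide, 16 mm apart, x = 54 to 110 mm. Top flat at z = 12; underside z = 0 up to x = 77, then a wedge rising to z = 8 at the tips. Home: tips on the stop bar, origin at manifold x = -89 to -71, z = 62.5 mm, same heading; friction keeps it there.
- fork_tab (a point): Middle of the top of the fork's upright grip tab, 46 mm above the fork's underside. The tab is 34 mm long (fork x), 14 mm thick (fork y) and 34 mm tall. Axes as the fork's.
- fork_tips (a point): Midway between the two tine tips, at the top face (fork x = 110, z = 12 mm); tips 4 mm thick. Enter the guide with this 1 to 2 mm below the underside of the lips, so they pass over the ring. The wedge meets the ring with the fork's origin near manifold x = -111; pushing takes about 3 to 15 N until the flat underside rides on it at x = -92; the stop bar is then felt as a firm rise.
- tube: Loose rigid grey tube, 12 mm thick, 120 mm long, 35 g, at the start upright in the port, foot 15 mm above the bench. Origin: centre of its foot; z along it, up. A waist 23 to 31 mm above the foot is where the teeth hold it; held, it rises 2 mm and stops. Free, it comes out with next to no force; its foot must rise 65 mm to clear lips and fork.
- tube_top (a point): Centre of the tube's top end, 135 mm above the bench at the start.
- stand: Wooden tube stand, fixed, 45 (x) x 125 (y) x 40 mm high. Origin: centre of its underside. Three sockets in a row along its y axis, 42 mm apart, 15 mm wide, 30 mm deep. The outer two hold short spare tubes 12 mm thick whose tops stand 70 mm above the bench; the middle one, at its origin, is empty.
- stand_hole0 (a point): Centre of the mouth of the empty middle socket, 40 mm above the bench. Socket floor 30 mm lower.
- spool: Bystander: small metal solder spool, 48 mm across, 30 mm high, upright; origin centre of underside.
- jar: Bystander: amber jar, 48 mm across, 50 mm high; origin centre of underside.
- brass_nut: Bystander: brass hexagon fitting, 24 mm across, 22 mm high; origin centre of underside.
- spare_a: Bystander: short spare tube in the outer socket at the stand's -y; origin centre of its foot.
- spare_b: Bystander: short spare tube in the outer socket at the stand's +y; origin centre of its foot.
There are look-alikes about, which are no part of the job. What is shaped like the fork but purple is not meant.

How it is judged:
By the outcome, as a careful person would: the job done as asked, in the order asked, and still so for the second after the job is handed in, with the robot touching nothing.
It also fails if it takes over 70 s, if anything falls off the work surface, if the arm or the gripper's body presses on something with over 40 N, if the wrist force passes 120 N, or if a joint passes its speed limit or range.

## Working session

There is one attempt and no reset: what is moved stays moved. The work goes in short steps, Python scripts to look and compute and a tool call to move; the robot and the scene stay as the last step left them, time stands still between calls to the robot, and variables do not carry over. Pictures are saved under pics/ and viewed, and the job is handed in when it is done.

Besides the shell and the picture viewer there is one more tool, called as name([rows], argument=value, ...), one row to a line, values as JSON. arm_command: Moves the arm, as the interface text tells. Its arguments: {"type":"object","properties":{"series":{"type":"array"},"grip":{"type":"number"}},"required":["series"]}

```bash
mkdir -p pics; cat > h.py <<'E'
import numpy as np,cv2
from workcell import sensors,eyes,manip
def grab(n,tag):
    d=eyes.get_image(n); np.savez(f'{tag}.npz',**d)
    cv2.imwrite(f'pics/{tag}.png',d['pixels'][:,:,::-1]); return d
def load(tag): return dict(np.load(f'{tag}.npz',allow_pickle=True))
def rays(d,uv):
    f=210/np.tan(np.radians(float(d['vfov']))/2); uv=np.atleast_2d(uv).astype(float)
    c=np.stack([(uv[:,0]-d['cx'])/f,-(uv[:,1]-d['cy'])/f,-np.ones(len(uv))],1)
    return c@np.array(d['attitude']).T
def onplane(d,uv,z):
    r=rays(d,uv);p=np.array(d['position']);return p+r*((z-p[2])/r[:,2])[:,None]
def bydepth(d,uv):
    r=rays(d,uv);uv=np.atleast_2d(uv).astype(int)
    return np.array(d['position'])+r*d['range_z'][uv[:,1],uv[:,0]][:,None]
def cloud(d):
    v,u=np.mgrid[0:420,0:560]; uv=np.stack([u.ravel(),v.ravel()],1)
    return bydepth(d,uv).reshape(420,560,3)
E
python3 - <<'E'
from h import *
for n in('scene','top'):
    d=grab(n,n+'0'); print(n,{k:(v if np.size(v)<10 else np.shape(v)) for k,v in d.items()})
print(sensors.sense(),manip.grasp_offset)
E
```

```text
scene {'pixels': (420, 560, 3), 'range_z': (420, 560), 'vfov': 52.53720860648374, 'cx': 279.5443017890019, 'cy': 215.50231984350756, 'position': array([ 1.00808993, -0.46394765,  0.66461029]), 'attitude': array([[ 0.70555313, -0.45378893,  0.54430726],
       [ 0.70856859,  0.46387884, -0.53173957],
       [-0.01119509,  0.76084955,  0.64883175]])}
top {'pixels': (420, 560, 3), 'range_z': (420, 560), 'vfov': 47.1142627000934, 'cx': 281.451132440696, 'cy': 207.40044515538267, 'position': array([ 0.41362565, -0.02228596,  1.19246885]), 'attitude': array([[-0.00415358,  0.99517441, -0.09803393],
       [-0.99996617, -0.00482947, -0.00665822],
       [-0.00709954,  0.09800296,  0.9951608 ]])}
{'t': 0.1, 'joint_pos': array([-75.63044023,  22.86881489,   2.5802011 ,  88.10525526,
        -1.07300343,  69.15057844,  -2.90435411]), 'dq': array([ 0.00890826, -0.03016519,  0.00188454, -0.07593719, -0.06559881,
       -0.00220681, -0.02984115]), 'tau': array([ 3.03995126e-03, -4.76264513e+01,  1.37004543e+00, -2.54948956e+01,
        1.19404952e-02,  5.02558265e-03, -1.53602741e-05]), 'ee_pos': array([0.2226221 , 0.6104166 , 0.40376743]), 'tool_rot': array([[-9.39482107e-01,  3.42597592e-01, -5.10380036e-04],
       [ 3.42597958e-01,  9.39480614e-01, -1.67795201e-03],
       [-9.53701684e-05, -1.75126105e-03, -9.99998462e-01]]), 'force': array([0.70489251, 0.02425022, 0.26415572]), 'torque': array([-0.00409607,  0.0035773 , -0.04046663]), 'finger_gap': 0.08491466757994258} 0.1547
```

View pics/scene0.png

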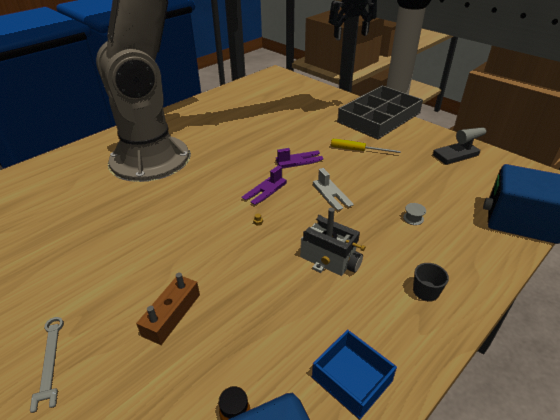

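View pics/top0.png

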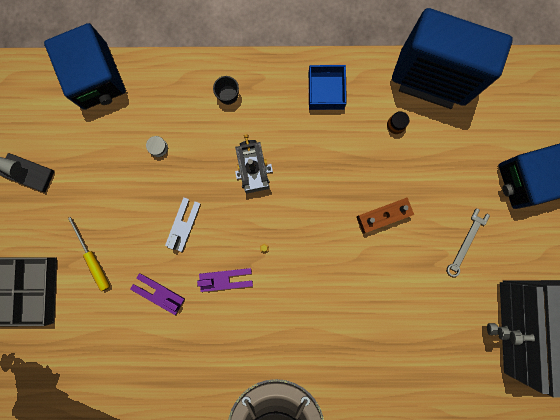

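The scene shows the silver-grey fork at scene (330,188) / top (183,225). Its look-alikes are the two purple forks at top (157,293) and (225,281). The manifold with the tube is at top (253,167), and the stand with its dark middle socket is at top (387,215). I'm choosing the silver fork and checking it in a crop.

```bash
python3 - <<'E'
from h import *
d=load('top0');s=load('scene0')
a=cv2.resize(d['pixels'][125:265,150:290],None,fx=4,fy=4,interpolation=cv2.INTER_CUBIC)
cv2.imwrite('pics/crop_top.png',a[:,:,::-1])
b=cv2.resize(s['pixels'][160:280,260:400],None,fx=5,fy=5,interpolation=cv2.INTER_CUBIC)
cv2.imwrite('pics/crop_scene.png',b[:,:,::-1])
for n,D in(('top',d),('scene',s)):
    P=cloud(D); print(n,'table z',np.nanmedian(P[D['range_z']>0][:,2]))
P=cloud(d)
def comp(x0,x1,y0,y1,zlo,zhi):
    m=np.zeros((420,560),bool);m[y0:y1,x0:x1]=1
    m&=(P[...,2]>zlo)&(P[...,2]<zhi); q=P[m][:,:2]; 
    r=cv2.minAreaRect((q*1000).astype(np.float32)); return len(q),np.round(q.mean(0),4),np.round(np.array(r[0]),1),np.round(r[1],1),r[2]
print('fork low',comp(160,210,190,260,0.006,0.02))
print('fork tab',comp(160,210,190,260,0.035,0.055))
print('stand',comp(350,420,190,240,0.034,0.046))
print('spares',comp(350,390,190,240,0.055,0.08),comp(390,420,190,240,0.055,0.08))
print('man top',comp(225,285,135,205,0.05,0.06))
print('guide lips',comp(225,285,135,205,0.075,0.085))
print('tube',comp(225,285,135,205,0.125,0.145))
E
```

```text
top table z 0.00028699270899334994
scene table z 0.0010723022978943453
fork low (703, array([0.4899, 0.2284]), array([485.9, 225.4]), array([155.4,  98.3]), 3.750666856765747)
fork tab (95, array([0.4462, 0.2445]), array([446.3, 245.4]), array([14.5, 33.6]), 69.13726806640625)
stand (875, array([ 0.508 , -0.2643]), array([ 508.5, -265.4]), array([ 45. , 125.7]), 20.0506649017334)
spares (26, array([ 0.4938, -0.225 ]), array([ 494. , -225.2]), array([10.3, 10.3]), 83.6337890625) (29, array([ 0.5227, -0.3039]), array([ 522.9, -304.6]), array([10.5, 11.1]), 27.899946212768555)
man top (376, array([0.607 , 0.0522]), array([622.3,  63.8]), array([115.6,  62.4]), 22.831693649291992)
guide lips (579, array([0.6312, 0.0569]), array([636.9,  58.2]), array([118.9,  64.7]), 12.164015769958496)
tube (26, array([0.6208, 0.0545]), array([621.6,  54.4]), array([10.9,  9.1]), 0.8092719316482544)
```

View pics/crop_top.png

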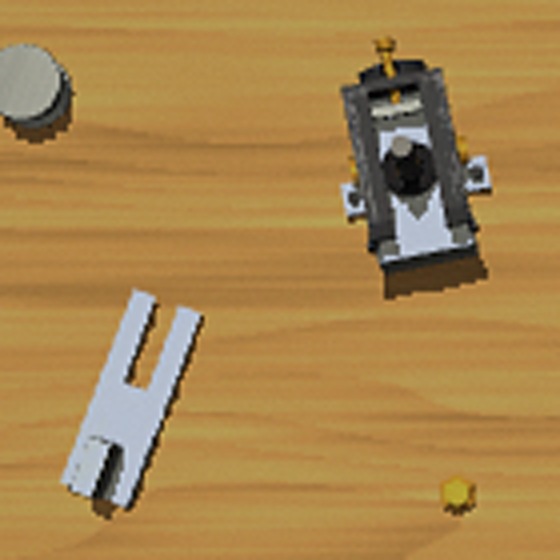

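View pics/crop_scene.png

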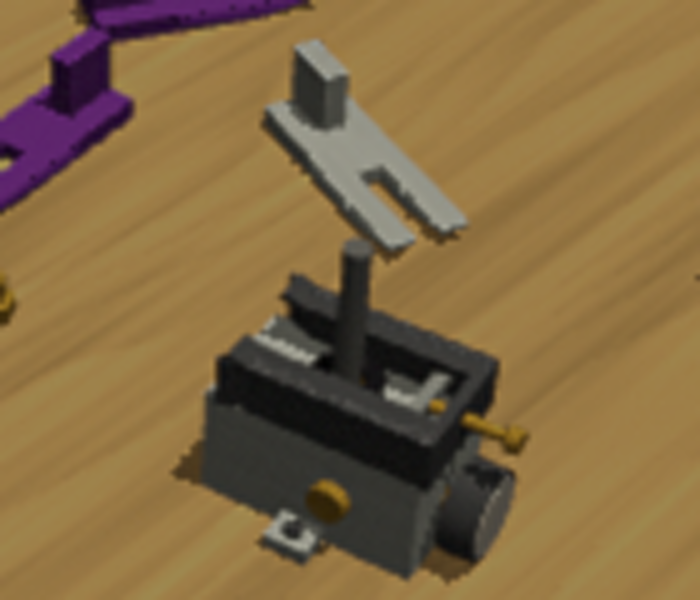

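Crops confirm: the unpainted silver fork has a tab at top ≈(174,243) and tips pointing up-right. The guide mouth is at top ≈(258,189), with the bar at the far end. Next I'll refine the poses with both views.

```bash
python3 - <<'E'
from h import *
T=load('top0');S=load('scene0')
def dump(D,name):
    P=cloud(D)
    def sel(cx,cy,r,zl,zh):
        m=(np.hypot(P[...,0]-cx,P[...,1]-cy)<r)&(P[...,2]>zl)&(P[...,2]<zh)&(D['range_z']>0); return P[m]*1000
    def rect(q):
        if len(q)<5: return len(q)
        r=cv2.minAreaRect(q[:,:2].astype(np.float32)); return len(q),np.round(q.mean(0),1),np.round(r[0],1),np.round(r[1],1),round(r[2],2)
    print(name)
    f=sel(.49,.228,.09,.009,.016)
    # keep biggest
    print('fork plate',rect(f))
    print('tab',rect(sel(.4463,.2445,.03,.042,.052)))
    print('tube',rect(sel(.621,.054,.02,.130,.142)))
    print('tube all', rect(sel(.621,.054,.02,.085,.142)))
    print('stand',rect(sel(.508,-.265,.08,.036,.044)))
    lips=sel(.625,.054,.075,.0775,.0815); print('lips',rect(lips))
    bar=sel(.655,.06,.035,.066,.0775)
    # rotate to manifold frame with guess
    th=np.radians(11.6);c=np.array([621.,54.4])
    for nm,q in(('lips',lips),('bar',bar)):
        w=(q[:,:2]-c)@np.array([[np.cos(th),-np.sin(th)],[np.sin(th),np.cos(th)]])
        if nm=='lips':
            for sgn in(1,-1):
                k=w[np.sign(w[:,1])==sgn]; k=k[(abs(k[:,1])<35)]
                print(sgn,len(k),np.percentile(k,[1,5,50,95,99],axis=0).round(1).tolist(),'slope',np.degrees(np.polyfit(k[:,0],k[:,1],1)[0]))
        np.save(f'{name}_{nm}.npy',np.c_[w,q[:,2]])
dump(T,'top');dump(S,'scene')
E
```

```text
top
fork plate (587, array([489.1, 228.8,  12.5]), array([490.2, 229.5]), array([ 45. , 126.4]), 69.55)
tab (83, array([446.2, 245.1,  46.3]), array([446.3, 245.6]), array([14.3, 33.6]), 70.07)
tube (23, array([621.4,  54.7, 134.4]), array([621.6,  54.4]), array([10.9,  9.1]), 0.81)
tube all (43, array([619.5,  54. , 122.5]), array([621.1,  54.1]), array([10.4, 11.4]), 80.67)
stand (804, array([ 508.1, -264.3,   39.8]), array([ 508.5, -265.4]), array([ 45. , 125.7]), 20.05)
lips (362, array([630.3,  56.1,  79.5]), array([637.7,  56.4]), array([118.1,  64. ]), 10.7)
1 178 [[-40.0, 1.3], [-34.1, 10.3], [11.4, 21.7], [51.1, 29.7], [53.2, 30.8]] slope -3.502805792541641
-1 184 [[-39.8, -30.1], [-34.3, -29.3], [9.9, -21.6], [51.0, -9.0], [53.4, -1.5]] slope 4.1212622308703795
scene
fork plate (446, array([494.5, 223.8,  12.6]), array([492. , 226.3]), array([ 46.7, 128.8]), 69.6)
tab (57, array([449.6, 241.3,  46.2]), array([448.4, 242.5]), array([14.8, 36.7]), 69.09)
tube (34, array([624. ,  51.7, 134.2]), array([623.5,  52.3]), array([12. , 10.6]), 44.02)
tube all (139, array([625. ,  49.8, 113.9]), array([623.9,  51.5]), array([11.8, 12.6]), 40.65)
stand (1265, array([ 514.7, -271.9,   40.9]), array([ 510. , -267.6]), array([ 47.6, 126.7]), 20.09)
lips (477, array([636.2,  52.3,  80. ]), array([638.9,  56.4]), array([118.8,  66.8]), 11.65)
1 207 [[-35.8, 1.2], [-31.1, 10.9], [20.2, 18.9], [53.1, 27.7], [54.4, 28.8]] slope -2.8788770546734024
-1 269 [[-38.9, -33.3], [-30.7, -32.3], [13.0, -24.4], [52.8, -6.7], [54.5, -2.9]] slope 3.3027067888909003
```

arm_command([
  [22,-36,-14,0],
  [22,-36,-14,0],
  [22,-36,-14,0],
  [22,-36,-14,0],
  [22,-36,-14,0],
], grip=1)

```text
t: 0.6
ee_pos: [0.3287, 0.4301, 0.3311]
tool_rot: [[-0.945, 0.328, -0.003], [0.328, 0.945, 0.004], [0.004, 0.003, -1.0]]
force: [0.8, 0.7, 0.4]
finger_gap: 0.0852
```

arm_command([
  [22,-36,-14,0],
  [22,-36,-14,0],
  [22,-36,-14,0],
  [22,-36,-14,0],
  [22,-36,-14,0],
])

```text
t: 1.1
ee_pos: [0.4409, 0.2414, 0.2576]
tool_rot: [[-0.945, 0.327, -0.004], [0.327, 0.945, 0.003], [0.005, 0.002, -1.0]]
force: [0.1, 1.0, 0.0]
finger_gap: 0.085
```

arm_command([
  [6,3,-2,-1.3],
  [0,0,0,0],
])

```text
t: 1.3
ee_pos: [0.4491, 0.2371, 0.2533]
tool_rot: [[-0.933, 0.361, -0.007], [0.361, 0.933, -0.003], [0.005, -0.005, -1.0]]
force: [0.3, 1.4, 1.1]
finger_gap: 0.0855
```

```bash
python3 - <<'E'
from h import *
s=grab('scene','scene1');d=grab('top','top1')
st=sensors.sense();print(st['ee_pos'],np.degrees(np.arctan2(st['tool_rot'][1,1],st['tool_rot'][0,1])))
b=cv2.resize(s['pixels'][60:240,230:430],None,fx=3.3,fy=3.3,interpolation=cv2.INTER_CUBIC)
cv2.imwrite('pics/c1s.png',b[:,:,::-1])
b=cv2.resize(d['pixels'][170:310,110:270],None,fx=4,fy=4,interpolation=cv2.INTER_CUBIC)
cv2.imwrite('pics/c1t.png',b[:,:,::-1])
E
```

```text
[0.44817795 0.23742866 0.25354492] 68.9986653052006
```

View pics/c1s.png

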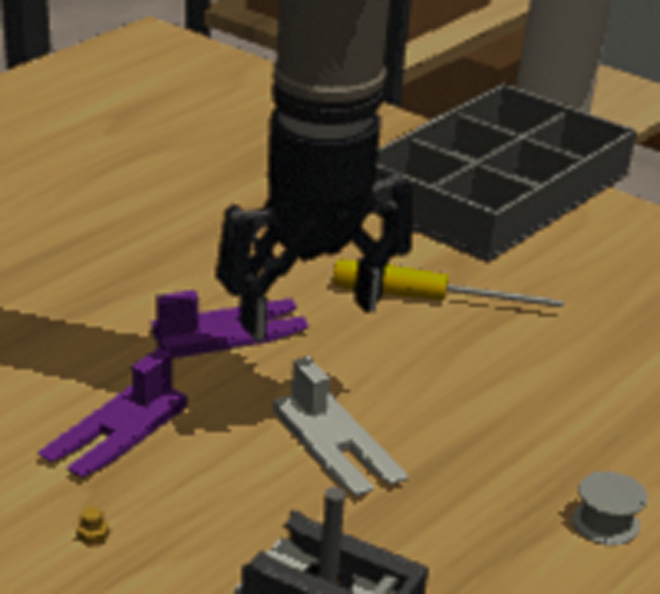

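View pics/c1t.png

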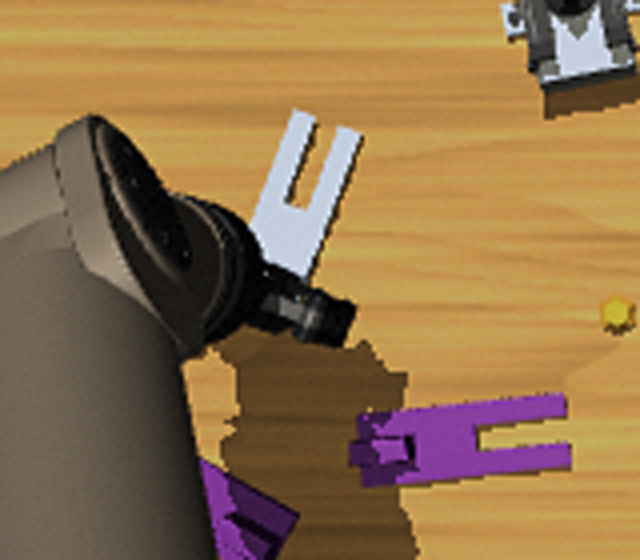

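```bash
python3 - <<'E'
from h import *
for t in('scene1','top1'):
    D=load(t);P=cloud(D)*1000
    m=(np.hypot(P[...,0]-448,P[...,1]-237)<70)&(P[...,2]>85)&(P[...,2]<130)
    q=P[m]; th=np.radians(69.0)
    y=np.array([np.cos(th),np.sin(th)]);x=np.array([y[1],-y[0]])
    w=q[:,:2]-[448.2,237.4]
    a=w@x;b=w@y
    for s in(1,-1):
        k=np.sign(b)==s
        if k.sum(): print(t,s,k.sum(),'x',np.percentile(a[k],[2,50,98]).round(1),'y',np.percentile(b[k],[2,50,98]).round(1),'z',q[k][:,2].min().round(1))
E
```

```text
scene1 1 103 x [-8.3  7.7 15.1] y [39.9 42.8 55. ] z 93.5
scene1 -1 94 x [-5.1  9.2 15.2] y [-57.7 -51.2 -43.5] z 94.5
```

arm_command([
  [-1.5,7.5,0,0.6],
  [0,0,-5,0],
  [0,0,-15,0],
  [0,0,-15,0],
  [0,0,0,0],
])

```text
t: 1.9
ee_pos: [0.4434, 0.2526, 0.2188]
tool_rot: [[-0.942, 0.335, -0.005], [0.335, 0.942, 0.002], [0.006, -0.0, -1.0]]
force: [-0.4, -0.7, -0.2]
finger_gap: 0.0856
```

arm_command([
  [2,-4.5,0,-0.5],
  [0,0,0,0],
  [0,0,0,0],
])

```text
t: 2.2
ee_pos: [0.4451, 0.2496, 0.2199]
tool_rot: [[-0.94, 0.34, -0.004], [0.34, 0.94, 0.003], [0.005, 0.002, -1.0]]
force: [0.2, 0.3, 0.1]
finger_gap: 0.0853
```

arm_command([
  [2,-5.5,0,-0.3],
  [0,0,0,0],
  [0,0,-10,0],
  [0,0,-10,0],
  [0,0,0,0],
])

```text
t: 2.7
ee_pos: [0.4479, 0.2434, 0.1997]
tool_rot: [[-0.938, 0.347, -0.002], [0.347, 0.938, 0.005], [0.004, 0.004, -1.0]]
force: [0.4, -0.5, 0.2]
finger_gap: 0.0851
```

arm_command([
  [-0.8,1,-8,0],
  [0,0,0,0],
  [0,0,0,0],
])

```text
t: 3.0
ee_pos: [0.4467, 0.2445, 0.1899]
tool_rot: [[-0.938, 0.346, -0.004], [0.346, 0.938, 0.004], [0.005, 0.002, -1.0]]
force: [0.6, -0.3, -0.6]
finger_gap: 0.0853
```

```bash
python3 - <<'E'
from h import *
s=grab('scene','scene2')
st=sensors.sense();print(st['ee_pos'],np.degrees(np.arctan2(st['tool_rot'][1,1],st['tool_rot'][0,1])))
b=cv2.resize(s['pixels'][110:220,250:390],None,fx=5,fy=5,interpolation=cv2.INTER_CUBIC)
cv2.imwrite('pics/c2s.png',b[:,:,::-1])
E
```

```text
[0.44653999 0.24445562 0.18989513] 69.73963410100481
```

View pics/c2s.png

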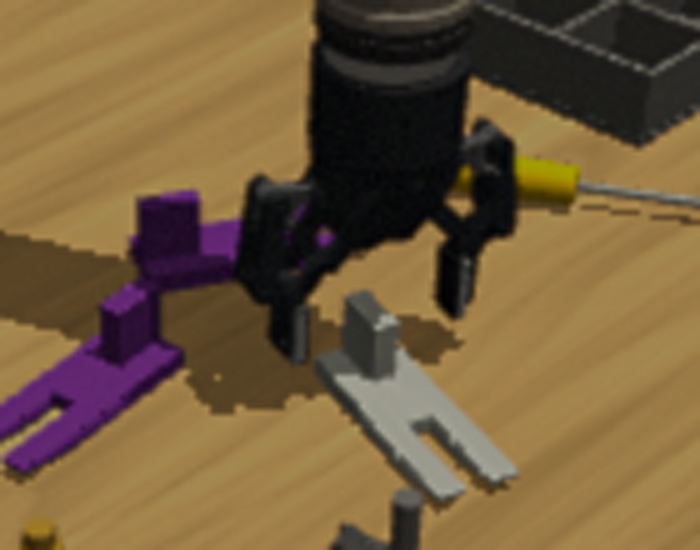

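The picture shows the silver tab (crop ~370,335) centred between the pads (290 and 455). Closing.

arm_command([
  [0,0,0,0],
  [0,0,0,0],
  [0,0,0,0],
  [0,0,0,0],
  [0,0,0,0],
], grip=0)

```text
t: 3.55
ee_pos: [0.4469, 0.2447, 0.1909]
tool_rot: [[-0.938, 0.346, -0.003], [0.346, 0.938, 0.005], [0.004, 0.003, -1.0]]
force: [-4.8, -3.2, 13.0]
finger_gap: 0.013
```

arm_command([
  [0,0,0,0],
  [0,0,0,0],
  [0,0,0,0],
  [0,0,3,0],
  [0,0,5,0],
])

```text
t: 4.05
ee_pos: [0.4463, 0.2444, 0.1985]
tool_rot: [[-0.938, 0.346, -0.005], [0.346, 0.938, 0.003], [0.005, 0.002, -1.0]]
force: [-0.4, 0.8, -1.0]
finger_gap: 0.013
```

arm_command([
  [0,0,20,0],
  [0,0,25,0],
  [0,0,20,0],
  [0,0,10,0],
  [0,0,0,0],
])

```text
t: 4.55
ee_pos: [0.4455, 0.2438, 0.2769]
tool_rot: [[-0.938, 0.346, -0.006], [0.346, 0.938, 0.003], [0.006, 0.001, -1.0]]
force: [0.7, 0.6, -1.0]
finger_gap: 0.0132
```

arm_command([
  [0,-20,0,5],
  [0,-30,0,6],
  [0,-30,0,6],
  [0,-30,0,6],
  [0,-15,0,3],
])

```text
t: 5.05
ee_pos: [0.443, 0.1179, 0.2734]
tool_rot: [[-0.992, -0.126, -0.011], [-0.126, 0.992, -0.001], [0.011, 0.0, -1.0]]
force: [0.2, 0.2, -1.7]
finger_gap: 0.0129
```

arm_command([
  [0,-15,0,1],
  [0,-10,0,0],
  [0,0,0,0],
  [0,0,0,0],
])

```text
t: 5.45
ee_pos: [0.4414, 0.0891, 0.2705]
tool_rot: [[-0.99, -0.139, -0.017], [-0.139, 0.99, -0.004], [0.017, -0.001, -1.0]]
force: [1.0, 1.3, -1.7]
finger_gap: 0.0128
```

arm_command([
  [3,-20,0,2],
  [3,-20,0,1],
  [2,-15,0,0],
  [0,0,0,0],
  [0,0,0,0],
])

```text
t: 5.95
ee_pos: [0.4501, 0.0388, 0.2698]
tool_rot: [[-0.979, -0.202, -0.017], [-0.202, 0.979, -0.002], [0.017, 0.001, -1.0]]
force: [-0.6, 0.4, -1.7]
finger_gap: 0.0128
```

```bash
python3 - <<'E'
from h import *
s=grab('scene','scene3');d=grab('top','top3')
st=sensors.sense();print(st['ee_pos'],st['tool_rot'],np.degrees(np.arctan2(st['tool_rot'][1,1],st['tool_rot'][0,1])))
b=cv2.resize(s['pixels'][120:280,230:390],None,fx=3.6,fy=3.6,interpolation=cv2.INTER_CUBIC)
cv2.imwrite('pics/c3s.png',b[:,:,::-1])
b=cv2.resize(d['pixels'][120:280,190:350],None,fx=3.6,fy=3.6,interpolation=cv2.INTER_CUBIC)
cv2.imwrite('pics/c3t.png',b[:,:,::-1])
E
```

```text
[0.45003715 0.03894521 0.26984273] [[-9.79048794e-01 -2.02926448e-01 -1.68616900e-02]
 [-2.02912864e-01  9.79193528e-01 -2.53054701e-03]
 [ 1.70243727e-02  9.43924826e-04 -9.99854629e-01]] 101.70814742969985
```

View pics/c3s.png

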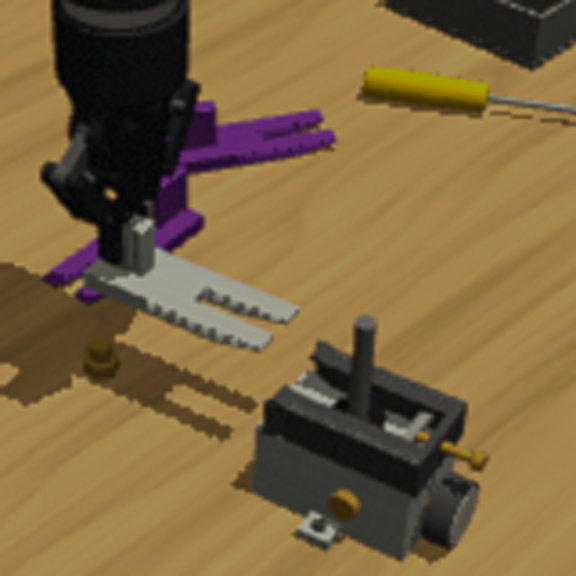

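View pics/c3t.png

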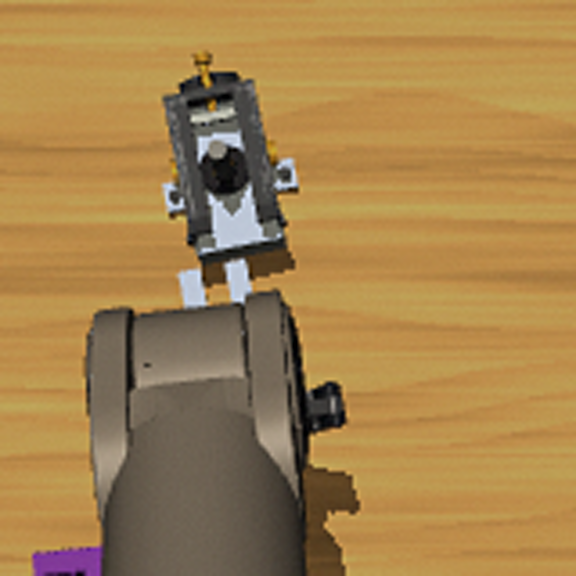

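```bash
cat > meas.py <<'E'
from h import *
# frame: manifold lips and fork in same view. 
def lipfit(D,th0):
    P=cloud(D)*1000
    m=(np.hypot(P[...,0]-622,P[...,1]-54)<50)&(P[...,2]>77.8)&(P[...,2]<82)&(D['range_z']>0)
    return P[m]
def run(tag,ee,forkz,half=True):
    D=load(tag);P=cloud(D)*1000;px=D['pixels'].astype(int)
    V=px.max(2);sat=V-px.min(2)
    th=np.radians(11.8);h=np.array([np.cos(th),np.sin(th)]);n=np.array([-h[1],h[0]])
    C=np.array([621.6,54.4])
    X=(P[...,:2]-C)@h;Y=(P[...,:2]-C)@n;Z=P[...,2]
    L=(abs(X)<36)&(abs(Y)<38)&(Z>77.8)&(Z<82)
    print(tag,'lips: ',end='')
    for x0 in(-30,0,25):
        k=L&(abs(X-x0)<6); y=Y[k]
        a=y[y>5];b=y[y<-5]
        print(x0,[np.percentile(a,[4,96]).round(1).tolist() if len(a)>4 else None,np.percentile(b,[4,96]).round(1).tolist() if len(b)>4 else None],end=' ')
    print()
    fm=(abs(Z-(forkz+12))<7)&(X<-45)&(abs(Y)<60)&(sat<40)&(V>110)
    print('fork n',fm.sum(),'xmax',np.percentile(X[fm],99).round(1))
    for x0 in np.arange(-190,-40,15):
        k=fm&(abs(X-x0)<5)
        if k.sum()>5: print(x0,k.sum(),np.percentile(Y[k],[3,50,97]).round(1),'z',np.percentile(Z[k],[50,90]).round(1))
E
python3 - <<'E'
from meas import *
run('top3',None,80);run('scene3',None,80)
E
```

```text
top3 lips: -30 [[17.9, 30.1], [-28.7, -14.8]] 0 [[16.6, 29.4], [-29.0, -5.6]] 25 [[16.2, 29.1], [-29.4, -15.9]] 
fork n 126 xmax -64.1
-85 44 [-0.1 11.4 41.8] z [90.1 92.1]
-70 53 [-0.9 28.7 41.7] z [90.3 92.2]
scene3 lips: -30 [[13.1, 27.9], [-32.1, -17.2]] 0 [[12.9, 29.3], [-31.5, -6.2]] 25 [[13.2, 28.0], [-33.3, -16.9]] 
fork n 535 xmax -63.7
-160 32 [-2.3  8.9 40.5] z [91.9 92.8]
-145 57 [-2.2 17.2 40.1] z [91.6 92.8]
-130 60 [-3.  16.1 39.7] z [91.2 92.4]
-115 55 [-3.6  9.1 39.6] z [90.7 92.3]
-100 48 [-3.4 11.4 39.3] z [91.  91.9]
-85 48 [-4.3 25.9 39.3] z [90.7 91.8]
-70 49 [-3.  26.2 39.5] z [90.4 91.3]
```

arm_command([
  [2,-9,0,0],
  [1.5,-7,0,0],
  [0,0,0,0],
  [0,0,0,0],
])

```text
t: 6.45
ee_pos: [0.4538, 0.0236, 0.2698]
tool_rot: [[-0.978, -0.206, -0.017], [-0.206, 0.978, -0.002], [0.017, 0.001, -1.0]]
force: [-0.6, -1.3, -1.2]
finger_gap: 0.0129
```

arm_command([
  [0,-4.5,-6,-0.3],
  [0,0,-7,0],
  [0,0,-3,0],
  [0,0,0,0],
  [0,0,0,0],
])

```text
t: 6.95
ee_pos: [0.4535, 0.0189, 0.2519]
tool_rot: [[-0.979, -0.201, -0.018], [-0.201, 0.98, -0.002], [0.018, 0.002, -1.0]]
force: [-0.4, 0.7, -1.0]
finger_gap: 0.0132
```

```bash
python3 - <<'E'
from h import *
s=grab('scene','scene4');d=grab('top','top4')
st=sensors.sense();print(st['ee_pos'],st['tool_rot'],np.degrees(np.arctan2(st['tool_rot'][1,1],st['tool_rot'][0,1])))
fz=st['ee_pos'][2]*1000-190.4
from meas import run
run('top4',None,fz);run('scene4',None,fz)
b=cv2.resize(s['pixels'][120:280,230:390],None,fx=3.6,fy=3.6,interpolation=cv2.INTER_CUBIC)
cv2.imwrite('pics/c4s.png',b[:,:,::-1])
E
```

```text
[0.45355073 0.01892425 0.25207899] [[-0.97945957 -0.20086758 -0.01763972]
 [-0.20086501  0.97961702 -0.00193558]
 [ 0.01766896  0.00164738 -0.99984253]] 101.58771346596222
top4 lips: -30 [[17.5, 29.6], [-29.0, -15.0]] 0 [[15.9, 29.8], [-28.6, -15.6]] 25 [[16.1, 29.3], [-29.4, -15.8]] 
fork n 130 xmax -65.1
-85 46 [-20.4  -8.5  21.3] z [72.4 75.2]
-70 50 [-21.    8.8  21.3] z [71.7 74.9]
scene4 lips: -30 [[12.2, 29.2], [-32.5, -16.0]] 0 [[13.5, 27.1], [-31.9, -7.2]] 25 [[13.4, 28.1], [-32.4, -17.1]] 
fork n 550 xmax -64.2
-160 40 [-22.   -7.2  19.8] z [74. 75.]
-145 61 [-22.3  -2.7  20. ] z [73.3 74.7]
-130 63 [-22.5  -1.5  19.9] z [73.3 74.3]
-115 53 [-24.1 -10.7  19.4] z [72.6 74.3]
-100 50 [-23.5 -10.   18.8] z [72.9 74.2]
-85 50 [-23.5  -2.8  18.8] z [72.7 74.2]
-70 52 [-24.  -10.2  19.1] z [72.2 73.4]
```

View pics/c4s.png

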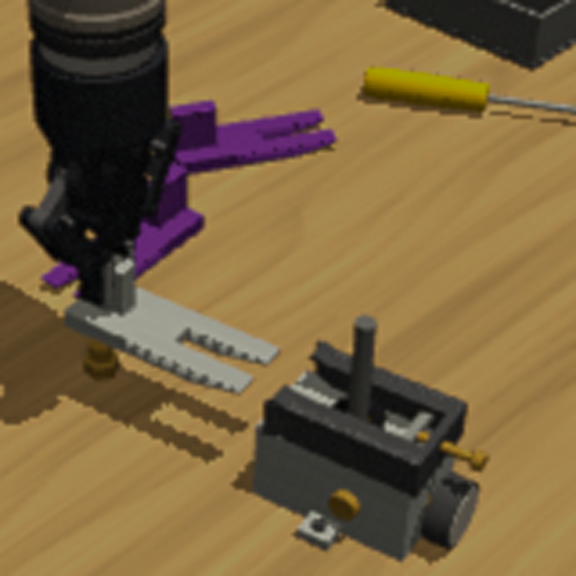

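arm_command([
  [5,1,1,0],
  [10,2,0,0],
  [10,2,0,0],
  [5,1,0,0],
  [0,0,0,0],
])

```text
t: 7.55
ee_pos: [0.4875, 0.0261, 0.254]
tool_rot: [[-0.979, -0.202, -0.014], [-0.202, 0.979, -0.001], [0.014, 0.002, -1.0]]
force: [-0.4, 0.6, -1.4]
finger_gap: 0.0131
```

arm_command([
  [0,0,-1.3,0],
  [0,0,0,0],
  [5,1,0,0],
  [5,1,0,0],
  [0,0,0,0],
])

```text
t: 8.05
ee_pos: [0.4978, 0.0281, 0.2523]
tool_rot: [[-0.979, -0.202, -0.016], [-0.202, 0.979, -0.002], [0.016, 0.002, -1.0]]
force: [-0.3, 0.8, -0.5]
finger_gap: 0.0131
```

arm_command([
  [5,1,0,0],
  [5,1,0,0],
  [4,0.8,0,0],
  [3,0.6,0,0],
  [0,0,0,0],
])

```text
t: 8.55
ee_pos: [0.5161, 0.0317, 0.2527]
tool_rot: [[-0.979, -0.201, -0.017], [-0.201, 0.979, -0.001], [0.017, 0.002, -1.0]]
force: [-1.0, 1.4, 2.0]
finger_gap: 0.0127
```

Origin is near -110.6 and first touching the ring. Pushing gently.

arm_command([
  [3,0.6,0,0],
  [3,0.6,0,0],
  [3,0.6,0,0],
  [0,0,0,0],
])

```text
t: 8.95
ee_pos: [0.5253, 0.0335, 0.253]
tool_rot: [[-0.979, -0.201, -0.019], [-0.201, 0.98, -0.001], [0.018, 0.002, -1.0]]
force: [-1.0, 0.2, 3.1]
finger_gap: 0.0134
```

arm_command([
  [3,0.6,-0.2,0],
  [3,0.6,0,0],
  [3,0.6,0,0],
  [0,0,0,0],
])

```text
t: 9.35
ee_pos: [0.5346, 0.0353, 0.2529]
tool_rot: [[-0.979, -0.201, -0.02], [-0.201, 0.98, -0.001], [0.02, 0.003, -1.0]]
force: [-1.7, 0.0, 4.2]
finger_gap: 0.0131
```

arm_command([
  [2,0.4,0,0],
  [2,0.4,0,0],
  [0,0,0,0],
])

```text
t: 9.65
ee_pos: [0.5399, 0.0361, 0.2535]
tool_rot: [[-0.979, -0.201, -0.017], [-0.201, 0.98, -0.001], [0.017, 0.002, -1.0]]
force: [-2.2, -0.4, 3.5]
finger_gap: 0.013
```

arm_command([
  [2,0.4,0,0],
  [2,0.4,0,0],
  [0,0,0,0],
])

```text
t: 9.95
ee_pos: [0.5447, 0.037, 0.2538]
tool_rot: [[-0.979, -0.201, -0.016], [-0.201, 0.98, -0.001], [0.016, 0.002, -1.0]]
force: [-1.6, -0.4, 3.6]
finger_gap: 0.0132
```

arm_command([
  [1.5,0.3,-0.2,0],
  [1.5,0.3,0,0],
  [0,0,0,0],
])

```text
t: 10.25
ee_pos: [0.5479, 0.0376, 0.2535]
tool_rot: [[-0.979, -0.201, -0.016], [-0.201, 0.98, -0.001], [0.016, 0.002, -1.0]]
force: [-1.3, 0.3, 3.0]
finger_gap: 0.0131
```

```bash
python3 - <<'E'
from h import *
s=grab('scene','scene5');d=grab('top','top5')
st=sensors.sense();print(st['ee_pos'],st['force'],st['torque'])
b=cv2.resize(s['pixels'][160:280,270:390],None,fx=4.9,fy=4.9,interpolation=cv2.INTER_CUBIC)
cv2.imwrite('pics/c5s.png',b[:,:,::-1])
b=cv2.resize(d['pixels'][120:220,210:310],None,fx=5.8,fy=5.8,interpolation=cv2.INTER_CUBIC)
cv2.imwrite('pics/c5t.png',b[:,:,::-1])
E
```

```text
[0.54789932 0.03757057 0.25352887] [-1.42417421 -0.64094282  2.75859031] [-0.01895765  0.12069767  0.06658625]
```

View pics/c5s.png

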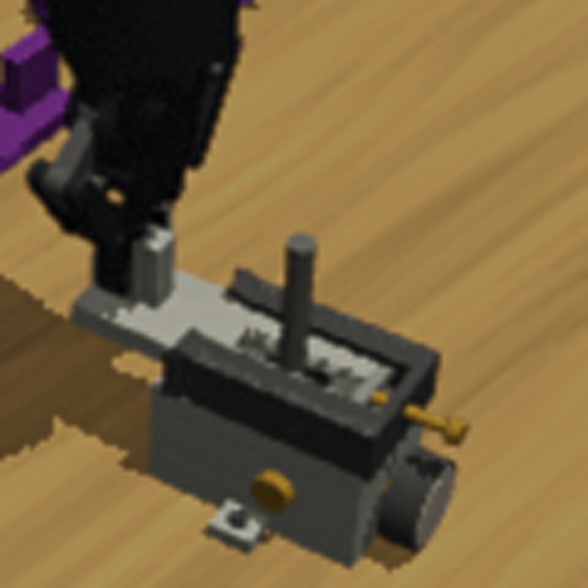

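View pics/c5t.png

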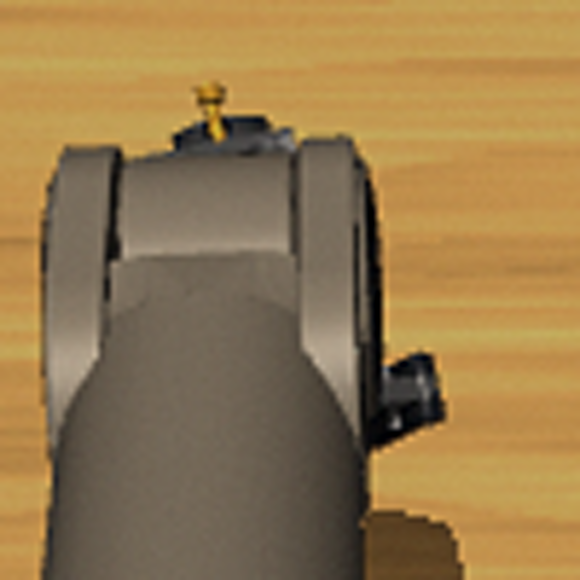

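The scene crop shows the fork between the cheeks and under the lips, with the tines on either side of the tube and the tips close to the bar (~385,375). I'm feeling for the bar in small steps.

arm_command([
  [1.2,0.25,0,0],
  [0,0,0,0],
])

```text
t: 10.55
ee_pos: [0.5483, 0.0376, 0.2534]
tool_rot: [[-0.979, -0.201, -0.018], [-0.201, 0.98, -0.002], [0.018, 0.002, -1.0]]
force: [-0.3, -0.7, 3.6]
finger_gap: 0.0134
```

arm_command([
  [1.2,0.25,0,0],
  [0,0,0,0],
])

```text
t: 10.75
ee_pos: [0.5488, 0.0376, 0.2533]
tool_rot: [[-0.979, -0.201, -0.021], [-0.201, 0.98, -0.002], [0.021, 0.002, -1.0]]
force: [-1.6, 0.3, 4.8]
finger_gap: 0.0131
```

arm_command([
  [1.2,0.25,0,0],
  [0,0,0,0],
])

```text
t: 10.95
ee_pos: [0.5493, 0.0377, 0.2534]
tool_rot: [[-0.979, -0.201, -0.024], [-0.201, 0.98, -0.002], [0.023, 0.003, -1.0]]
force: [-2.1, 0.4, 4.0]
finger_gap: 0.0127
```

arm_command([
  [2,0.4,0,0],
  [2,0.4,0,0],
])

```text
t: 11.15
ee_pos: [0.5508, 0.0377, 0.253]
tool_rot: [[-0.979, -0.2, -0.033], [-0.2, 0.98, -0.003], [0.033, 0.004, -0.999]]
force: [-6.7, -1.6, 7.6]
finger_gap: 0.0128
```

arm_command([
  [2,0.4,0,0],
  [2,0.4,0,0],
])

```text
t: 11.35
ee_pos: [0.5524, 0.0377, 0.2527]
tool_rot: [[-0.979, -0.199, -0.042], [-0.199, 0.98, -0.004], [0.042, 0.005, -0.999]]
force: [-7.6, -1.5, 8.2]
finger_gap: 0.0126
```

```bash
python3 - <<'E'
from h import *
th=np.radians(11.3);h=np.array([np.cos(th),np.sin(th)]);n=np.array([-h[1],h[0]])
for t,C in(('top0',[621.6,54.4]),('scene0',[623.6,52.1])):
    D=load(t);P=cloud(D)*1000;V=D['pixels'].astype(int).max(2)
    X=(P[...,:2]-C)@h;Y=(P[...,:2]-C)@n
    k=(abs(Y)<11)&(X>10)&(X<50)
    i=np.argsort(X[k]);a=np.c_[X[k],Y[k],P[...,2][k],V[k]][i]
    for x in range(10,50,2):
        q=a[(a[:,0]>=x)&(a[:,0]<x+2)]
        if len(q):print(t,x,len(q),np.round(np.median(q,0)[2:],1),np.round(np.percentile(q[:,2],90),1))
s=grab('scene','scene6')
b=cv2.resize(s['pixels'][170:270,270:370],None,fx=5.8,fy=5.8,interpolation=cv2.INTER_CUBIC)
cv2.imwrite('pics/c6s.png',b[:,:,::-1])
E
```

```text
top0 10 3 [65.8 27. ] 68.0
top0 12 3 [66.6 25. ] 67.8
top0 14 1 [ 70. 102.] 70.0
top0 16 3 [ 54.9 183. ] 57.7
top0 18 2 [ 54.2 210.5] 54.8
top0 20 4 [ 53.6 208.5] 54.9
top0 22 6 [ 54.8 209.5] 55.7
top0 24 6 [ 55.7 213.5] 59.6
top0 26 10 [ 54.7 163.5] 57.1
top0 28 6 [ 55.2 104.5] 56.1
top0 30 8 [54.2 95. ] 63.1
top0 32 23 [68.9 98. ] 75.3
top0 34 9 [ 73.3 180. ] 74.2
top0 36 8 [ 74.5 174. ] 76.1
top0 38 1 [ 75. 156.] 75.0
top0 40 2 [ 73.3 156. ] 74.1
top0 42 5 [ 57.9 143. ] 66.5
top0 44 8 [ 56.3 102.5] 72.1
top0 46 23 [67.8 31. ] 79.5
top0 48 12 [78.2 68. ] 82.0
scene0 10 6 [67.9 22. ] 68.9
scene0 12 4 [66.9 31. ] 68.5
scene0 14 2 [66.7 58. ] 68.3
scene0 16 1 [ 57.4 154. ] 57.4
scene0 20 1 [ 56.3 134. ] 56.3
scene0 30 3 [ 75.2 100. ] 75.2
scene0 32 5 [ 76.2 123. ] 76.9
scene0 34 10 [ 75.3 126. ] 75.9
scene0 36 10 [74.1 95.5] 76.2
scene0 38 3 [ 71.9 114. ] 73.3
scene0 40 2 [ 73.2 131. ] 73.4
scene0 42 2 [ 74.  110.5] 74.6
scene0 46 6 [80.5 57.5] 80.8
scene0 48 44 [36.3 60. ] 80.2
```

View pics/c6s.png

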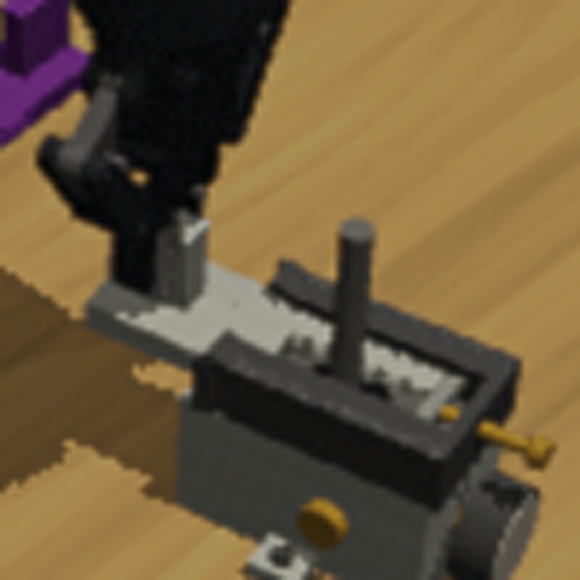

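Both checks agree on home: the bar's near face measured x≈32, the tips come to ≈32, and the fork stopped moving while the push rose to about 8 N. Releasing.

arm_command([
  [0,0,0,0],
  [0,0,0,0],
  [0,0,0,0],
  [0,0,0,0],
  [0,0,0,0],
], grip=1)

```text
t: 11.9
ee_pos: [0.5533, 0.0384, 0.2516]
tool_rot: [[-0.979, -0.2, -0.04], [-0.2, 0.98, -0.004], [0.04, 0.004, -0.999]]
force: [0.3, 0.5, -0.1]
finger_gap: 0.0837
```

arm_command([
  [0,0,10,0],
  [0,0,20,0],
  [0,0,25,0],
  [0,0,20,0],
  [0,0,0,0],
])

```text
t: 12.4
ee_pos: [0.5533, 0.0383, 0.331]
tool_rot: [[-0.979, -0.2, -0.039], [-0.2, 0.98, -0.004], [0.039, 0.004, -0.999]]
force: [0.0, 0.0, 1.1]
finger_gap: 0.0855
```

arm_command([
  [0,0,5,0],
  [0,0,0,0],
])

```text
t: 12.6
ee_pos: [0.5531, 0.0383, 0.3367]
tool_rot: [[-0.979, -0.2, -0.038], [-0.2, 0.98, -0.004], [0.038, 0.004, -0.999]]
force: [-0.4, 0.5, 0.6]
finger_gap: 0.0853
```

```bash
python3 - <<'E'
from h import *
s=grab('scene','scene7')
st=sensors.sense();print(st['ee_pos'],st['force'],st['tool_rot'])
b=cv2.resize(s['pixels'][130:270,250:390],None,fx=4.2,fy=4.2,interpolation=cv2.INTER_CUBIC)
cv2.imwrite('pics/c7s.png',b[:,:,::-1])
E
```

```text
[0.55278976 0.03835405 0.33595917] [-0.08744646  0.05725502 -0.9458472 ] [[-0.9790637  -0.19959423 -0.03995508]
 [-0.19960696  0.97986902 -0.00371089]
 [ 0.03989142  0.00434211 -0.99919459]]
```

View pics/c7s.png

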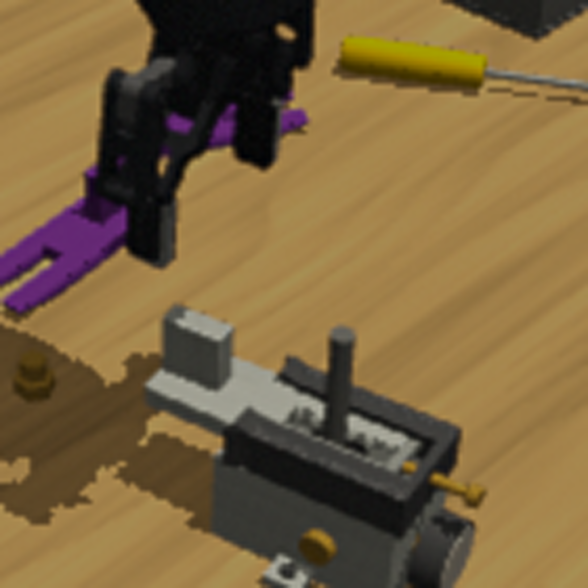

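arm_command([
  [15,3.5,0,0],
  [22,5,0,0],
  [20,4,0,0],
  [8,2,0,0],
  [0,0,0,0],
])

```text
t: 13.15
ee_pos: [0.6175, 0.0531, 0.3309]
tool_rot: [[-0.979, -0.199, -0.05], [-0.199, 0.98, -0.005], [0.05, 0.005, -0.999]]
force: [-0.2, -0.1, 0.0]
finger_gap: 0.0853
```

arm_command([
  [0,0,0,0],
])

```text
t: 13.25
ee_pos: [0.6168, 0.0529, 0.33]
tool_rot: [[-0.979, -0.199, -0.053], [-0.199, 0.98, -0.006], [0.053, 0.005, -0.999]]
force: [0.7, 1.1, -0.0]
finger_gap: 0.0855
```

arm_command([
  [9,2,1,0],
  [5,1,1,0],
  [0,0,0,0],
])

```text
t: 13.55
ee_pos: [0.6303, 0.0556, 0.3319]
tool_rot: [[-0.979, -0.199, -0.054], [-0.198, 0.98, -0.006], [0.055, 0.005, -0.999]]
force: [0.4, 0.1, 1.2]
finger_gap: 0.0851
```

```bash
python3 - <<'E'
from h import *
s=grab('scene','scene8')
st=sensors.sense();R=st['tool_rot'];p=st['ee_pos'];print(p,st['force'],R[:,2],'grasp',p+R[:,2]*.1547)
b=cv2.resize(s['pixels'][100:270,250:420],None,fx=3.5,fy=3.5,interpolation=cv2.INTER_CUBIC)
cv2.imwrite('pics/c8s.png',b[:,:,::-1])
E
```

```text
[0.63007264 0.05557201 0.33191067] [ 0.91903638 -0.23338775 -0.27537429] [-0.05475589 -0.00568082 -0.99848361] grasp [0.6216019  0.05469319 0.17744525]
```

View pics/c8s.png

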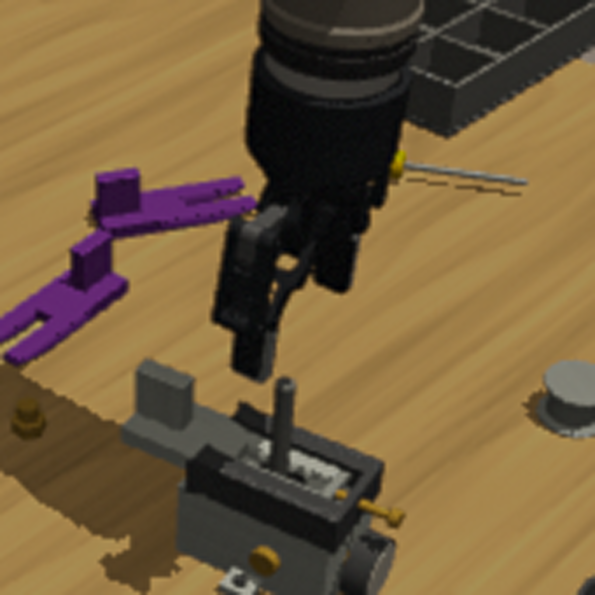

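arm_command([
  [0,0,-12,0],
  [0,0,-18,0],
  [0,0,-16,0],
  [0,0,-6,0],
  [0,0,0,0],
])

```text
t: 14.1
ee_pos: [0.6288, 0.0552, 0.2765]
tool_rot: [[-0.979, -0.198, -0.055], [-0.198, 0.98, -0.006], [0.055, 0.006, -0.998]]
force: [-0.9, 0.9, 0.1]
finger_gap: 0.0853
```

```bash
python3 - <<'E'
from h import *
s=grab('scene','scene9')
st=sensors.sense();R=st['tool_rot'];p=st['ee_pos'];print(p,st['force'],R[:,2],'grasp',p+R[:,2]*.1547)
b=cv2.resize(s['pixels'][130:270,260:400],None,fx=4.2,fy=4.2,interpolation=cv2.INTER_CUBIC)
cv2.imwrite('pics/c9s.png',b[:,:,::-1])
E
```

```text
[0.62890849 0.05516574 0.27684903] [-0.44007299 -0.52687808  0.34525947] [-0.05514006 -0.00559221 -0.99846297] grasp [0.62037832 0.05430063 0.12238681]
```

View pics/c9s.png

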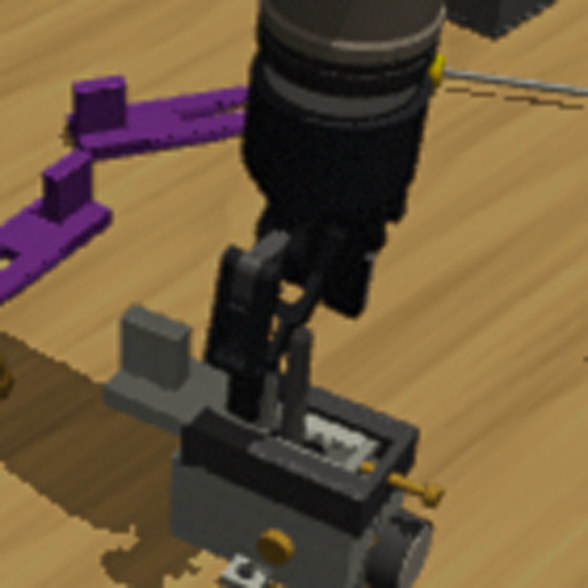

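arm_command([
  [1,0,-2,0],
  [0,0,0,0],
  [0,0,0,0],
  [0,0,0,0],
  [0,0,0,0],
], grip=0)

```text
t: 14.65
ee_pos: [0.631, 0.0551, 0.2773]
tool_rot: [[-0.979, -0.198, -0.05], [-0.198, 0.98, -0.005], [0.05, 0.005, -0.999]]
force: [-0.5, -0.6, 0.3]
finger_gap: 0.0122
```

arm_command([
  [0,0,0,0],
  [0,0,0,0],
  [0,0,0,0],
])

```text
t: 14.95
ee_pos: [0.631, 0.0551, 0.2776]
tool_rot: [[-0.979, -0.198, -0.05], [-0.198, 0.98, -0.005], [0.05, 0.005, -0.999]]
force: [-0.2, -1.0, -0.4]
finger_gap: 0.0099
```

arm_command([
  [0,0,1.5,0],
  [0,0,0,0],
])

```text
t: 15.15
ee_pos: [0.6309, 0.0551, 0.279]
tool_rot: [[-0.979, -0.198, -0.05], [-0.198, 0.98, -0.005], [0.05, 0.005, -0.999]]
force: [0.5, -0.5, -0.8]
finger_gap: 0.0099
```

arm_command([
  [0,0,2,0],
  [0,0,2,0],
  [0,0,0,0],
])

```text
t: 15.45
ee_pos: [0.6309, 0.0551, 0.2833]
tool_rot: [[-0.979, -0.198, -0.051], [-0.198, 0.98, -0.005], [0.05, 0.005, -0.999]]
force: [-0.4, 0.1, -0.3]
finger_gap: 0.0102
```

arm_command([
  [0,0,3,0],
  [0,0,4,0],
  [0,0,3,0],
  [0,0,0,0],
])

```text
t: 15.85
ee_pos: [0.631, 0.0551, 0.2945]
tool_rot: [[-0.979, -0.198, -0.05], [-0.198, 0.98, -0.005], [0.05, 0.005, -0.999]]
force: [0.5, -0.1, -0.4]
finger_gap: 0.01
```

```bash
python3 - <<'E'
from h import *
s=grab('scene','scene10')
st=sensors.sense();R=st['tool_rot'];p=st['ee_pos'];print(p,st['force'],R[:,2],'grasp',p+R[:,2]*.1547)
b=cv2.resize(s['pixels'][130:270,260:400],None,fx=4.2,fy=4.2,interpolation=cv2.INTER_CUBIC)
cv2.imwrite('pics/c10s.png',b[:,:,::-1])
E
```

```text
[0.63091353 0.05510133 0.29429838] [-0.43738009  0.00663765 -0.99606004] [-0.05028168 -0.00472984 -0.99872388] grasp [0.62313495 0.05436963 0.1397958 ]
```

View pics/c10s.png

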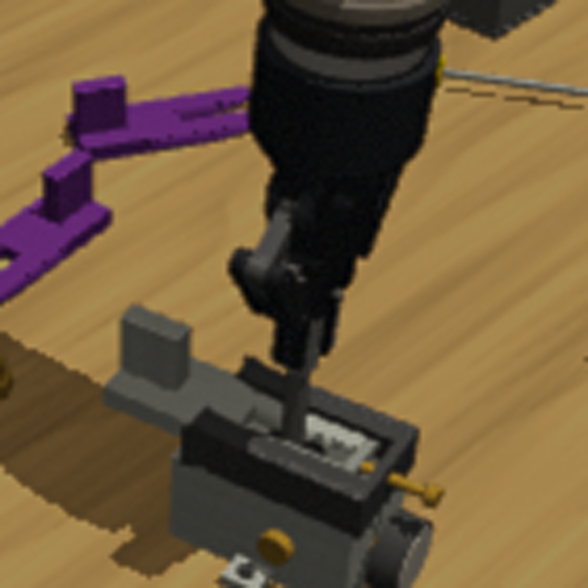

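arm_command([
  [0,0,6,0],
  [0,0,8,0],
  [0,0,8,0],
  [0,0,5,0],
  [0,0,0,0],
])

```text
t: 16.4
ee_pos: [0.6311, 0.055, 0.3241]
tool_rot: [[-0.979, -0.198, -0.049], [-0.198, 0.98, -0.005], [0.049, 0.005, -0.999]]
force: [-0.1, 0.2, -0.9]
finger_gap: 0.0104
```

```bash
python3 - <<'E'
from h import *
s=grab('scene','scene11')
st=sensors.sense();R=st['tool_rot'];p=st['ee_pos'];print(p,st['force'],R[:,2],'grasp',p+R[:,2]*.1547,st['finger_gap'])
b=cv2.resize(s['pixels'][130:240,280:390],None,fx=5.3,fy=5.3,interpolation=cv2.INTER_CUBIC)
b=np.clip(b.astype(float)*1.6,0,255).astype(np.uint8)
cv2.imwrite('pics/c11s.png',b[:,:,::-1])
E
```

```text
[0.63099436 0.05503012 0.32381263] [-0.06237381 -1.11366758 -0.44059233] [-0.04962311 -0.00474488 -0.99875674] grasp [0.62331766 0.05429609 0.16930496] 0.010326612310377284
```

View pics/c11s.png

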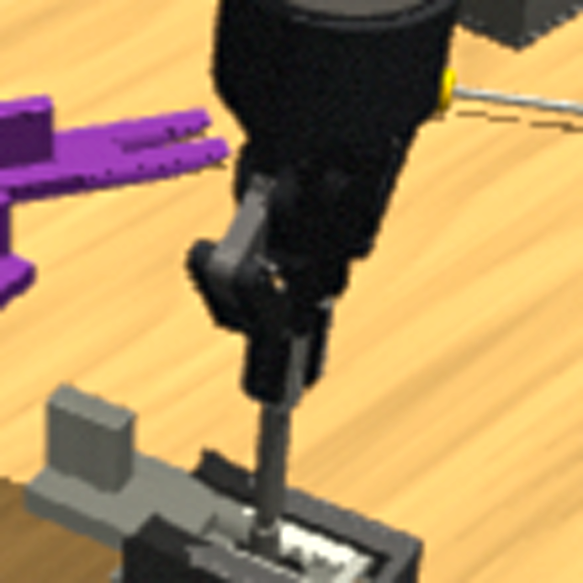

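arm_command([
  [0,0,8,0],
  [0,0,10,0],
  [0,0,10,0],
  [0,0,8,0],
  [0,0,0,0],
])

```text
t: 16.95
ee_pos: [0.6308, 0.055, 0.363]
tool_rot: [[-0.979, -0.198, -0.05], [-0.198, 0.98, -0.005], [0.05, 0.005, -0.999]]
force: [-0.1, -0.3, -0.4]
finger_gap: 0.0102
```

```bash
python3 - <<'E'
from h import *
s=grab('scene','scene12')
st=sensors.sense();R=st['tool_rot'];p=st['ee_pos'];print(p,st['force'],R[:,2],'grasp',p+R[:,2]*.1547,st['finger_gap'])
b=cv2.resize(s['pixels'][110:250,270:410],None,fx=4.2,fy=4.2,interpolation=cv2.INTER_CUBIC)
b=np.clip(b.astype(float)*1.6,0,255).astype(np.uint8)
cv2.imwrite('pics/c12s.png',b[:,:,::-1])
E
```

```text
[0.6306144  0.05504061 0.36235526] [ 0.70399202 -0.42328254 -0.01143602] [-0.05083996 -0.00485981 -0.99869499] grasp [0.62274946 0.0542888  0.20785715] 0.010338305098705135
```

View pics/c12s.png

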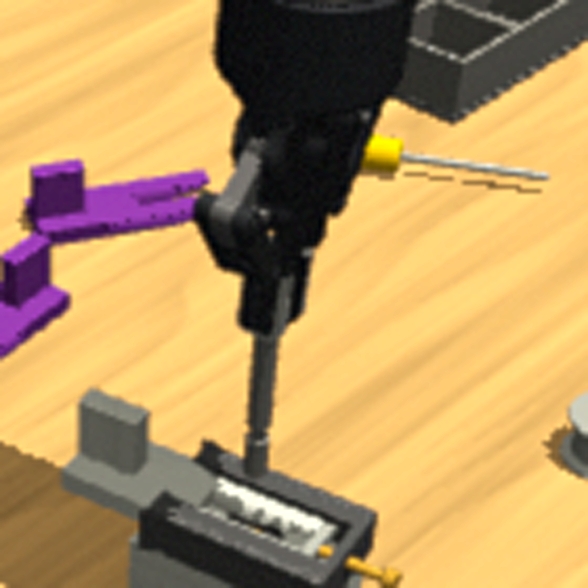

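arm_command([
  [0,0,10,0],
  [-5,-15,10,0],
  [-10,-28,3,0],
  [-14,-38,2,0],
  [-14,-38,2,0],
])

```text
t: 17.5
ee_pos: [0.5863, -0.0625, 0.3914]
tool_rot: [[-0.976, -0.21, -0.051], [-0.21, 0.978, -0.003], [0.051, 0.008, -0.999]]
force: [1.0, -0.3, -1.8]
finger_gap: 0.0102
```

arm_command([
  [-14,-38,2,0],
  [-14,-38,2,0],
  [-10,-28,1,0],
  [-5,-15,0,0],
  [0,0,0,0],
])

```text
t: 18.0
ee_pos: [0.5334, -0.1999, 0.4014]
tool_rot: [[-0.98, -0.193, -0.05], [-0.192, 0.981, -0.009], [0.051, 0.001, -0.999]]
force: [-1.1, -0.2, 0.2]
finger_gap: 0.0101
```

arm_command([
  [0,0,0,0],
  [0,0,0,0],
])

```text
t: 18.2
ee_pos: [0.533, -0.1999, 0.4021]
tool_rot: [[-0.98, -0.192, -0.05], [-0.192, 0.981, -0.008], [0.05, 0.002, -0.999]]
force: [-0.3, 0.0, -1.1]
finger_gap: 0.0102
```

arm_command([
  [-5,-20,-10,0],
  [-5,-22,-15,0],
  [-3,-12,-10,0],
  [0,0,0,0],
  [0,0,0,0],
])

```text
t: 18.7
ee_pos: [0.5237, -0.2475, 0.3661]
tool_rot: [[-0.977, -0.206, -0.048], [-0.206, 0.979, -0.004], [0.047, 0.006, -0.999]]
force: [-0.4, -0.4, -0.4]
finger_gap: 0.0103
```

```bash
python3 - <<'E'
from h import *
s=grab('scene','scene13');t=grab('top','top13')
st=sensors.sense();R=st['tool_rot'];p=st['ee_pos'];print(p,st['force'],R[:,2],'grasp',p+R[:,2]*.1547,st['finger_gap'])
b=np.hstack([cv2.resize(s['pixels'][180:360,90:270],None,fx=2.2,fy=2.2),cv2.resize(t['pixels'][140:320,320:500],None,fx=2.2,fy=2.2)])
b=np.clip(b.astype(float)*1.5,0,255).astype(np.uint8)
cv2.imwrite('pics/c13.png',b[:,:,::-1])
P=cloud(s)*1000
m=(np.hypot(P[...,0]-515,P[...,1]+255)<60)&(P[...,2]>80)&(P[...,2]<300)
for z in range(80,240,8):
    k=m&(abs(P[...,2]-z)<4)
    if k.sum(): print(z,k.sum(),P[k].mean(0).round(1))
E
```

```text
[ 0.52377553 -0.24731622  0.36643631] [ 0.09453    -0.28616784  0.34977605] [-0.0470467  -0.00428067 -0.99888352] grasp [ 0.5164974  -0.24797844  0.21190903] 0.009993810107715117
104 5 [ 520.5 -247.6  106.8]
112 22 [ 520.1 -250.6  112.5]
120 24 [ 520.4 -249.9  120.2]
128 30 [ 518.7 -249.6  127.6]
136 15 [ 520.3 -249.8  137.1]
144 22 [ 520.  -251.3  143.6]
152 24 [ 520.8 -249.9  151.1]
160 29 [ 520.5 -250.3  159.6]
168 24 [ 520.4 -250.7  167.8]
176 29 [ 520.5 -250.6  175.7]
184 24 [ 520.8 -250.   183.6]
192 14 [ 522.2 -247.6  192.5]
200 68 [ 525.1 -248.2  200.5]
208 85 [ 524.8 -252.2  208. ]
216 94 [ 525.4 -251.8  216. ]
224 92 [ 525.2 -250.   223.8]
232 74 [ 525.3 -247.3  231.7]
```

View pics/c13.png

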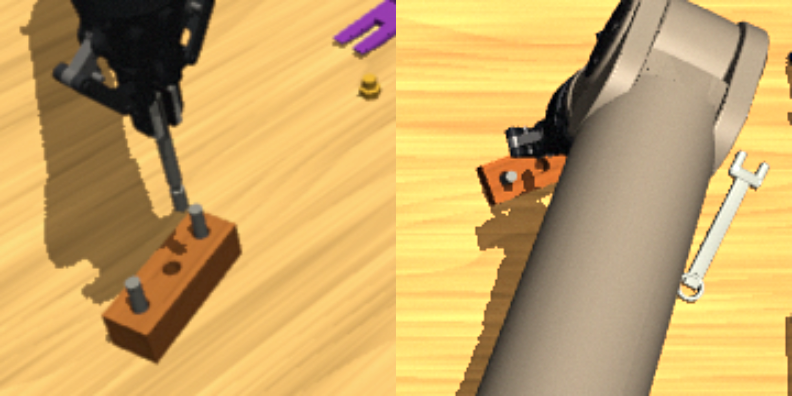

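```bash
python3 - <<'E'
from h import *
for tag in('scene13','scene0'):
    s=load(tag);P=cloud(s)*1000;px=s['pixels'].astype(int)
    for c in((494.5,-226),(524,-305)):
        m=(np.hypot(P[...,0]-c[0],P[...,1]-c[1])<13)&(P[...,2]>48)&(P[...,2]<66)
        q=P[m];print(tag,m.sum(),q.mean(0).round(1),np.median(q,0).round(1))
s=load('scene13');px=s['pixels']
P=cloud(s)*1000
# hole: dark pixels on stand top plane
v,u=np.mgrid[0:420,0:560]
W=onplane(s,np.stack([u.ravel(),v.ravel()],1),.040).reshape(420,560,3)*1000
m=(np.hypot(W[...,0]-509,W[...,1]+266)<14)
m2=m&(px.max(2)<75)
print('hole dark',m2.sum(),W[m2].mean(0).round(1),W[m2].min(0).round(1),W[m2].max(0).round(1))
print(px.max(2)[m].min(),np.percentile(px.max(2)[m],[10,50,90]))
E
```

```text
scene13 42 [ 499.7 -229.7   56.8] [ 500.2 -230.    56.9]
scene13 48 [ 528.3 -308.2   56.7] [ 528.6 -308.4   57. ]
scene0 41 [ 499.8 -229.9   57.7] [ 500.1 -230.2   58.4]
scene0 51 [ 528.4 -308.4   57.1] [ 528.7 -308.8   57.6]
hole dark 38 [ 509.2 -267.1   40. ] [ 501.3 -274.    40. ] [ 515.6 -254.5   40. ]
46 [ 57. 122. 129.]
```

arm_command([
  [-3,-8,-8,0],
  [-2.5,-7,-12,0],
  [0,0,-12,0],
  [0,0,0,0],
  [0,0,0,0],
])

```text
t: 19.3
ee_pos: [0.5185, -0.2618, 0.3321]
tool_rot: [[-0.977, -0.209, -0.046], [-0.209, 0.978, -0.004], [0.046, 0.006, -0.999]]
force: [0.9, -0.7, -0.2]
finger_gap: 0.0103
```

```bash
cat > tb.py <<'E'
from h import *
def tb(tag):
    s=grab('scene',tag)
    st=sensors.sense();R=st['tool_rot'];p=st['ee_pos'];print(p,st['force'],R[:,2],st['finger_gap'])
    P=cloud(s)*1000; g=(p+R[:,2]*.1547)*1000
    m=(np.hypot(P[...,0]-g[0]-3,P[...,1]-g[1]+2)<14)&(P[...,2]>46)&(P[...,2]<g[2]-28)
    for z in range(46,180,10):
        k=m&(abs(P[...,2]-z)<5)
        if k.sum()>3: print(z,k.sum(),P[k].mean(0).round(1))
    print('foot zmin',P[m][:,2].min(),'mean',P[m].mean(0).round(1),'remaining',(np.array([514.05,-269.05])-P[m].mean(0)[:2]).round(1))
    b=cv2.resize(s['pixels'][220:350,110:240],None,fx=4.4,fy=4.4,interpolation=cv2.INTER_CUBIC)
    b=np.clip(b.astype(float)*1.6,0,255).astype(np.uint8)
    cv2.imwrite(f'pics/c_{tag}.png',b[:,:,::-1])
E
python3 -c "
from tb import *
tb('scene14')"
```

```text
[ 0.51847267 -0.26161267  0.33202022] [-0.20352398  0.89778269  0.1499321 ] [-0.04638634 -0.00349809 -0.99891745] 0.009955930231207074
76 21 [ 515.4 -264.1   76.5]
86 27 [ 515.7 -264.9   86. ]
96 28 [ 514.1 -264.1   94.5]
106 22 [ 515.7 -265.   106.4]
116 31 [ 515.7 -264.4  115.4]
126 29 [ 515.4 -265.2  125.4]
136 32 [ 515.9 -264.4  135.5]
146 29 [ 515.4 -265.   145. ]
foot zmin 73.09754962866455 mean [ 515.4 -264.6  112.7] remaining [-1.4 -4.4]
```

View pics/c_scene14.png

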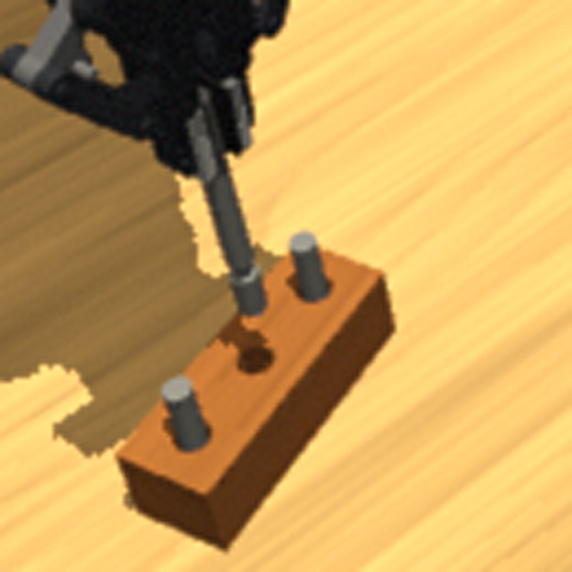

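arm_command([
  [-1.2,-4.4,0,0],
  [0,0,-8,0],
  [0,0,-8,0],
  [0,0,-2,0],
  [0,0,0,0],
])

```text
t: 19.85
ee_pos: [0.5176, -0.2662, 0.3131]
tool_rot: [[-0.977, -0.21, -0.045], [-0.21, 0.978, -0.004], [0.045, 0.006, -0.999]]
force: [-0.3, -0.1, -0.8]
finger_gap: 0.0105
```

```bash
python3 -c "
from tb import *
tb('scene15')"
```

```text
[ 0.51757028 -0.26622916  0.3131973 ] [-0.07018386 -0.07305105 -0.6172945 ] [-0.04494329 -0.003766   -0.99898244] 0.010094478684490427
56 17 [ 514.7 -269.5   57.3]
66 28 [ 514.9 -268.5   66.2]
76 26 [ 514.1 -268.6   75.5]
86 20 [ 514.2 -269.4   86.3]
96 29 [ 515.2 -268.8   95.8]
106 29 [ 515.  -269.4  106.2]
116 29 [ 514.7 -268.8  115.7]
126 28 [ 515.3 -269.1  126.1]
foot zmin 53.70657711263016 mean [ 514.8 -269.    93.5] remaining [-0.8 -0.1]
```

View pics/c_scene15.png

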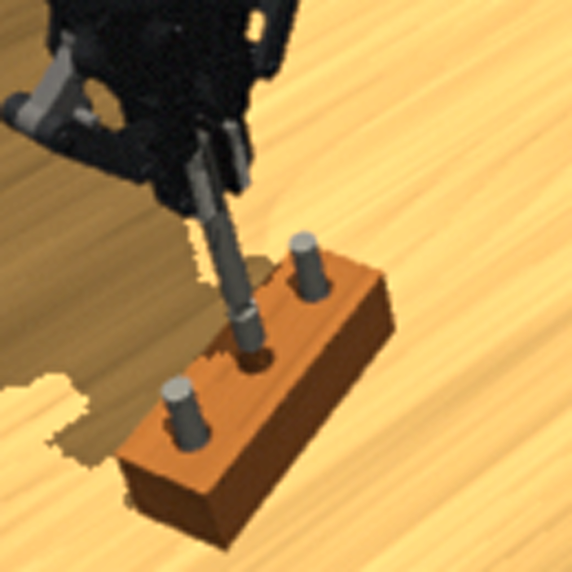

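arm_command([
  [-0.9,0,-4,0],
  [0,0,-5,0],
  [0,0,-5,0],
  [0,0,0,0],
])

```text
t: 20.3
ee_pos: [0.5168, -0.2661, 0.2983]
tool_rot: [[-0.977, -0.21, -0.044], [-0.21, 0.978, -0.004], [0.044, 0.005, -0.999]]
force: [-0.1, 0.2, -1.1]
finger_gap: 0.0102
```

arm_command([
  [0,0,-4,0],
  [0,0,-4,0],
  [0,0,0,0],
])

```text
t: 20.6
ee_pos: [0.5168, -0.266, 0.2896]
tool_rot: [[-0.977, -0.21, -0.044], [-0.21, 0.978, -0.004], [0.044, 0.005, -0.999]]
force: [-0.3, 0.1, -0.7]
finger_gap: 0.0099
```

arm_command([
  [0,0,-5,0],
  [0,0,-5,0],
  [0,0,0,0],
])

```text
t: 20.9
ee_pos: [0.5169, -0.266, 0.2787]
tool_rot: [[-0.977, -0.21, -0.044], [-0.21, 0.978, -0.004], [0.044, 0.005, -0.999]]
force: [-0.3, 0.5, -0.8]
finger_gap: 0.0099
```

arm_command([
  [0,0,-2,0],
  [0,0,-2,0],
  [0,0,0,0],
])

```text
t: 21.2
ee_pos: [0.5169, -0.2661, 0.2743]
tool_rot: [[-0.977, -0.21, -0.044], [-0.21, 0.978, -0.004], [0.044, 0.005, -0.999]]
force: [-0.3, -0.1, -1.3]
finger_gap: 0.0098
```

```bash
python3 -c "
from tb import *
tb('scene16')"
```

```text
[ 0.51697232 -0.26611726  0.27446855] [1.2773624  0.1502998  0.25725236] [-0.04387846 -0.00409014 -0.9990285 ] 0.009897538318094085
46 16 [ 514.4 -268.6   48.7]
56 27 [ 514.1 -269.1   57.1]
66 22 [ 514.3 -269.3   67.2]
76 25 [ 514.3 -268.7   75.7]
86 28 [ 514.5 -269.4   86. ]
foot zmin 46.739193796245026 mean [ 514.3 -269.    69. ] remaining [-0.2 -0. ]
```

View pics/c_scene16.png

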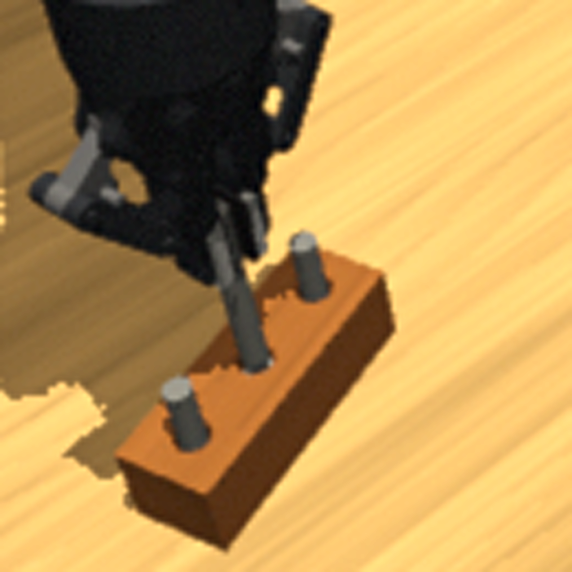

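The tube is in the middle socket with its foot about 2 mm above the floor. Feeling for the floor.

arm_command([
  [0,0,-1.5,0],
  [0,0,0,0],
])

```text
t: 21.45
ee_pos: [0.517, -0.2662, 0.2731]
tool_rot: [[-0.977, -0.21, -0.043], [-0.21, 0.978, -0.004], [0.043, 0.005, -0.999]]
force: [0.0, -0.0, -0.3]
finger_gap: 0.0104
```

arm_command([
  [0,0,-1.5,0],
  [0,0,0,0],
])

```text
t: 21.65
ee_pos: [0.5175, -0.2665, 0.2727]
tool_rot: [[-0.977, -0.21, -0.042], [-0.21, 0.978, -0.005], [0.042, 0.004, -0.999]]
force: [-0.8, 0.4, 0.1]
finger_gap: 0.0099
```

arm_command([
  [0,0,-1.5,0],
  [0,0,0,0],
])

```text
t: 21.85
ee_pos: [0.5177, -0.2667, 0.2726]
tool_rot: [[-0.977, -0.21, -0.041], [-0.21, 0.978, -0.004], [0.041, 0.004, -0.999]]
force: [-0.3, 0.9, -1.9]
finger_gap: 0.0102
```

arm_command([
  [0,0,0,0],
  [0,0,0,0],
  [0,0,0,0],
  [0,0,0,0],
  [0,0,0,0],
], grip=1)

```text
t: 22.35
ee_pos: [0.5177, -0.2667, 0.2719]
tool_rot: [[-0.977, -0.21, -0.041], [-0.21, 0.978, -0.005], [0.041, 0.004, -0.999]]
force: [-1.0, -0.4, -0.5]
finger_gap: 0.0814
```

arm_command([
  [0,0,5,0],
  [0,0,15,0],
  [0,0,25,0],
  [0,0,30,0],
  [0,0,30,0],
])

```text
t: 22.85
ee_pos: [0.5159, -0.2657, 0.3791]
tool_rot: [[-0.977, -0.21, -0.049], [-0.21, 0.978, -0.002], [0.048, 0.008, -0.999]]
force: [0.0, 0.2, -0.0]
finger_gap: 0.0853
```

arm_command([
  [-15,0,20,0],
  [-30,0,10,0],
  [-30,0,5,0],
  [-20,0,0,0],
  [0,0,0,0],
])

```text
t: 23.35
ee_pos: [0.4188, -0.2674, 0.428]
tool_rot: [[-0.977, -0.209, -0.03], [-0.209, 0.978, -0.009], [0.031, -0.002, -1.0]]
force: [0.7, -0.5, -0.6]
finger_gap: 0.0852
```

```bash
python3 - <<'E'
from h import *
s=grab('scene','sceneF');t=grab('top','topF')
st=sensors.sense();print(st['t'],st['ee_pos'],st['force'])
b=np.hstack([cv2.resize(s['pixels'][160:280,250:370],(390,390)),cv2.resize(s['pixels'][220:350,110:240],(390,390))])
b=np.clip(b.astype(float)*1.6,0,255).astype(np.uint8)
cv2.imwrite('pics/cFs.png',b[:,:,::-1])
b=np.hstack([cv2.resize(t['pixels'][120:240,200:320],(390,390)),cv2.resize(t['pixels'][100:360,300:560],(390,390))])
cv2.imwrite('pics/cFt.png',b[:,:,::-1])
P=cloud(s)*1000
m=(np.hypot(P[...,0]-514,P[...,1]+269)<16)&(P[...,2]>46)&(P[...,2]<150)
for z in (60,90,120): 
    k=m&(abs(P[...,2]-z)<8);print(z,P[k].mean(0).round(1))
print('tube top',P[m][:,2].max())
# fork in manifold frame
th=np.radians(11.3);h=np.array([np.cos(th),np.sin(th)]);n=np.array([-h[1],h[0]])
for D,C in((t,[621.6,54.4]),(s,[623.6,52.1])):
    P=cloud(D)*1000;X=(P[...,:2]-C)@h;Y=(P[...,:2]-C)@n;Z=P[...,2]
    k=(abs(X+78)<30)&(abs(Y)<14)&(Z>103)&(Z<114); print('tab',k.sum(),X[k].mean().round(1),Y[k].mean().round(1),Z[k].mean().round(1),X[k].min().round(1),X[k].max().round(1))
    k=(X<-47)&(X>-100)&(abs(Y)<24)&(Z>68)&(Z<80);print('plate',k.sum(),X[k].min().round(1),[np.median(Z[k&(abs(X-x)<5)]).round(1) for x in(-90,-75,-55)])
E
```

```text
23.45 [ 0.42148836 -0.26669434  0.4277667 ] [ 0.60892534 -1.06400796  0.61169952]
60 [ 515.5 -269.7   59.6]
90 [ 515.5 -269.9   90.3]
120 [ 515.6 -269.5  120.3]
tube top 132.73805930520544
tab 93 -78.1 -1.0 108.5 -94.8 -61.1
plate 279 -95.5 [np.float64(74.2), np.float64(74.7), np.float64(74.7)]
tab 109 -77.3 -2.1 108.1 -95.5 -60.6
plate 269 -96.4 [np.float64(75.4), np.float64(75.4), np.float64(75.2)]
```

View pics/cFs.png

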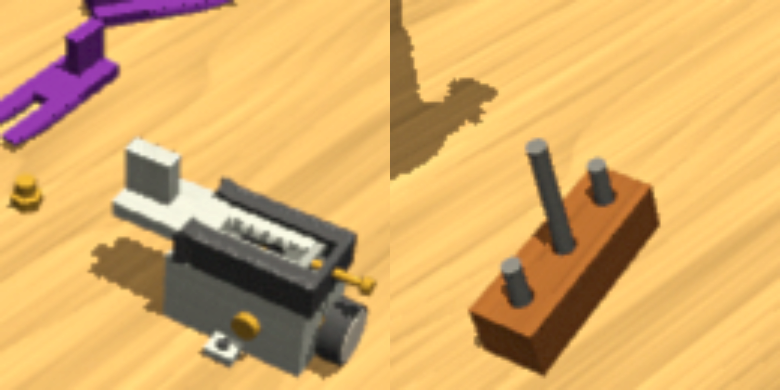

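View pics/cFt.png

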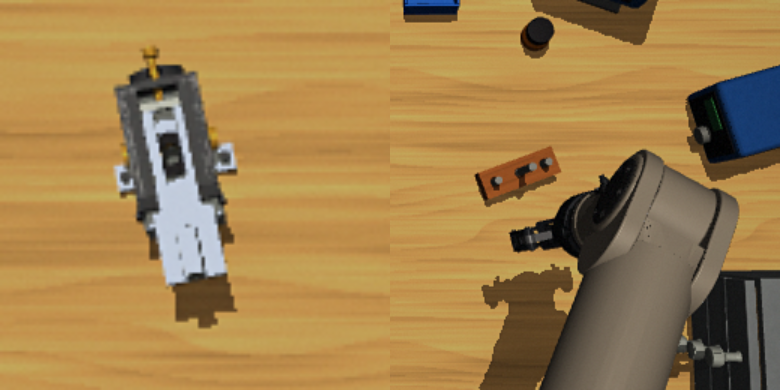

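```bash
python3 - <<'E'
from h import *
t=load('topF');s=load('sceneF')
a=cv2.resize(t['pixels'][130:175,230:275],(390,390),interpolation=cv2.INTER_CUBIC)
b=cv2.resize(s['pixels'][220:260,310:365],(536,390),interpolation=cv2.INTER_CUBIC)
b=np.hstack([a,b])[:,:800];cv2.imwrite('pics/tips.png',np.clip(b.astype(float)*1.5,0,255).astype(np.uint8)[:,:,::-1])
th=np.radians(11.3);h=np.array([np.cos(th),np.sin(th)]);n=np.array([-h[1],h[0]])
for D,C in((t,[621.6,54.4]),):
    P=cloud(D)*1000;X=(P[...,:2]-C)@h;Y=(P[...,:2]-C)@n
    for x in np.arange(20,46,2):
        k=(abs(X-x)<1)&(abs(Y)>8)&(abs(Y)<15); 
        if k.sum():print(x,k.sum(),P[...,2][k].round(0).tolist())
E
```

```text
20 6 [73.0, 75.0, 74.0, 73.0, 73.0, 75.0]
22 5 [75.0, 74.0, 76.0, 74.0, 77.0]
24 6 [75.0, 74.0, 79.0, 70.0, 76.0, 71.0]
26 4 [78.0, 78.0, 75.0, 73.0]
28 5 [78.0, 77.0, 73.0, 75.0, 72.0]
30 3 [75.0, 75.0, 74.0]
32 4 [76.0, 73.0, 72.0, 75.0]
34 7 [81.0, 77.0, 75.0, 73.0, 69.0, 75.0, 72.0]
36 4 [75.0, 75.0, 72.0, 71.0]
38 3 [72.0, 74.0, 74.0]
42 1 [61.0]
44 4 [57.0, 56.0, 54.0, 54.0]
```

View pics/tips.png

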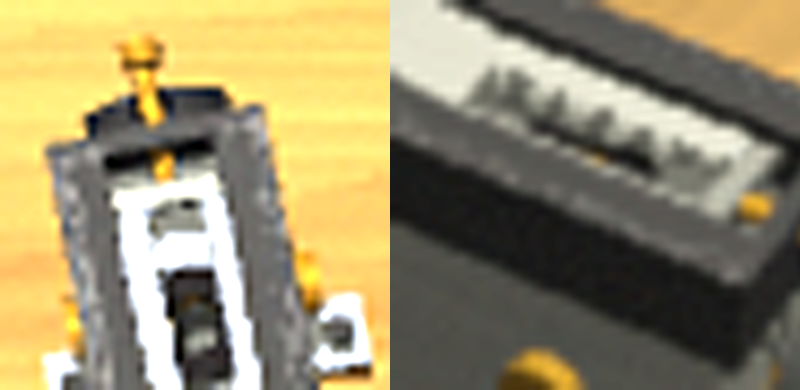

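The tines run right up to the bar with no gap in depth or picture (tips crop ≈(165,185)). The ring is held down, and the tube stands vertical in the middle socket. Handing in.

```bash
python3 -c "
from h import *
print(manip.close_job())"
```

```text
the job is handed in; nothing more can be done
None
```

The job is done and handed in at about 23.5 s of the 70 s allowed. The silver fork is home in its guide, and the freed tube stands upright in the stand's empty middle socket.

**Fork:** I slid it in until the tips stopped on the bar. The push rose from about 2 N to about 8 N with no further travel, then I let go. Afterwards its origin measured about -78 mm along the manifold, putting the tips at about 32 mm, where the bar's near face measured 32 mm before the push. The top view shows no gap. The plate is level at 74–75 mm.

**Tube:** It came out of the port with no force beyond the sensor noise of about 1 N. In the socket it went down until it stopped, and it stands vertical.

**Checks that disagreed:**
- The two cameras differ by 2–3 mm. I used the top view for reaching and same-view differences for the two fits.
- The tube's top measured about 2.7 mm above its nominal 130 mm. I put this down to depth noise, since the tube had stopped descending before I let go.
- The finger gap read about 10 mm on the 12 mm tube and 13 mm on the 14 mm tab.
- The wrist drifted up to 3° out of vertical during the moves, but the tube stayed upright in the grip.

I saw nothing else on the bench disturbed in the last pictures, though I did not measure the bystanders again.

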